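Fold the bolt gauge and put it away in its case

ROBOT

A 6-joint arm with a two-finger parallel gripper is mounted at the origin on a cart in front of the work surface, level with it; the furniture and walls round the work are solid. World frame = base frame: x ahead of the robot, y to its left, z up, the work surface at z = 0. Lengths are in m, angles in degrees, forces in N, time in s.
With the tool pointing down it reaches from about 0.325 to 0.775 m from the base axis. Payload 5.5 kg.
Tool frame: the origin (TCP) lies at the centre of the arm's flange, where the gripper is bolted on; the fingertips stand 182 mm ahead of it and the grasp point (between the pads) lies 163 mm ahead of it; z points along the fingers, y is the line along which they close (so a half turn about z gives the same grasp; the last joint's range is limited). The gripper opens to 88 mm and grips with 3 to 60 N. Pads are 20 mm wide; open, the fingers measure 115 mm over their backs; the gripper's body (75 mm by 178 mm) begins 61 mm behind the grasp point.
Start: joints at [-72.634, 5.22, 70.514, -0, 104.267, -3.249], TCP at [0.211, -0.562, 0.405] pointing down, gripper open.
Joint ranges: [-164.24, 164.24], [-49.07, 125.15], [9.68, 141.18], [-86.29, 266.29], [3.28, 154.24], [-151.56, 151.56]. Speed limits (degrees/s): [147.25, 147.25, 172.46, 180, 180, 180].

INTERFACE

Orientations are given as [roll, pitch, yaw] about the fixed x, y, z axes, in that order (R = Rz(yaw) Ry(pitch) Rx(roll)).
In Python, from station import r gives the robot as it stands. The module is installed in compiled form; this text tells all that it offers. Calls block until the motion is done:
- r.reach(position, orientation): joint-space move of the TCP to a pose.
- r.servo_line(position, rotation=None, speed=0.15): straight line of the TCP; rotation=None keeps the orientation; speed is the mean speed in m/s.
- r.move_joints(angles): joint-space move.
- r.let_go() and r.grab(squeeze=None): open the fingers fully, or close them until they stop; squeeze is the grip in N (None keeps the last).
- r.wait(seconds).
- r.inverse_kinematics(position, orientation): joint angles nearest the present ones, or None.
- r.sense(): the state.
- r.snapshot(name): name is "side" or "top" or "wrist"; returns a dict with "frame" (480x640x3 uint8, red, green, blue), "fx", "fy", "cx", "cy" (pixels), "dist_coeffs" ([k1, k2, p1, p2, k3] as OpenCV has them; the pictures are not rectified), "R" (3x3) and "t" (3): a world point X has camera coordinates R X + t. Camera axes: x right, y down, z forward; pixel columns grow to the right and rows downward; lengths in m; the calibration is good to about 2 mm. A picture is of the moment at which its call begins. There is no depth.
A pose or a line that the arm cannot do raises r.IKError and nothing moves.
- r.hand_in(): hands the job in; it is judged then, once.
The state is a dict: "clock": time; "joints": joint angles; "joint_vel": joint speeds; "joint_torque": joint torques, N m; "tcp_pos": TCP position; "orientation": TCP orientation; "contact_force": force on the tool from outside, world axes, zero at the start; "torque": the same for the moment, N m; "opening": finger opening in m; "gripper_force": force on a finger pad.
Only numpy, scipy, OpenCV 4.12 (cv2) and the standard library are available. Lean on these libraries where they do the work, as an engineer would, in place of code of your own. Each camera call takes 0.05 s, during which the arm holds its last target. There are 200 camera calls.

TASK

Fold both blades of the folding bolt gauge flat against its body, then lay the gauge upright in the tray of its grey storage case and slide it gently under the hood until it meets the end wall. Leave the tally counter, the small length gauge and the standing bolts alone.

Things in the scene. Friction and masses are not known exactly. Their poses are not given: they have to be found in the camera images.
- gauge: folding bolt gauge, about 0.43 kg, loose: a dark steel bar 104 long (x) x 20 wide (y) x 26 high (z) with two steel blades on upright pivots at its ends. Origin: centre of the bar's underside, z up. Folded, the blades lie along the bar, 1 mm off it; the whole is then 104 x 36 x 26. A half turn about z gives the same shape. Pushed with over about 2 N it slides on the table
- blade_a (a joint): opening of blade a: 0 folded (hard stop), 1.57 straight out to the gauge's +y side, at most 2.0; from its pivot the blade points along (-cos q, sin q) in the gauge's x, y. Light friction (0.03 N m): it stays where left and is pushed easily by its side
- blade_b (a joint): opening of blade b: 0 folded (hard stop), 1.57 straight out to the gauge's -y side, at most 2.0; from its pivot the blade points along (cos q, -sin q) in the gauge's x, y. Same friction
- blade_a_pivot (a point): pivot of blade a, on the gauge's +y side near its +x end: at [44, 14.5, 13] in the gauge's frame, axes as the gauge's. Each blade is a steel bar 78 long from pivot to tip, 7 thick, 19 high (3.5 to 22.5 above the gauge's underside)
- blade_b_pivot (a point): pivot of blade b, on the gauge's -y side near its -x end: at [-44, -14.5, 13] in the gauge's frame, axes as the gauge's
- blade_a_tip (a point): tip of blade a, middle of its end face. Keep the arm clear of the carton flap beyond the gauge: it leans towards the robot, top edge at world x 0.63, y -0.47 to -0.28, 0.31 m up
- blade_b_tip (a point): tip of blade b, middle of its end face
- case: grey storage case fixed to the table, 160 long (x) x 60 wide (y), floor 4 thick. Origin: centre of its underside; +x towards its hooded end. From x = -80 (open end, no wall) to 39 it is an open tray with a rail along each side (inner faces y = +-23, tops 10 above the table); from 39 to 80 a hood covers it. Beware the carton flap behind it (world x over 0.53, y 0.06 to 0.36, 0.13 to 0.17 m up)
- case_home (a point): on the case's floor at [22, 0, 4] of the case, axes as the case's: where the gauge's origin lies when it touches the end wall (inner face at case x = 74), either end first. Hood: inside 42 wide (y +-21), roof from 35 to 39 above the table. Flared cheeks, tops 35 high, lead in before its mouth from case x = 25, y = +-28
- tally_counter: white hand tally counter, 55 x 73 x 29, origin under its centre: leave alone
- length_gauge: small stepped metal gauge block with two posts, 28 x 50 x 22, origin under its centre: leave alone
- bolt_set_5: hex bolt standing on its head, 19 x 17 x 47, origin under its centre: leave alone
- bolt_set_6: hex bolt standing on its head with washers, 28 x 28 x 47, origin under its centre: leave alone

How it is judged (in metres and radians):
On the way:
1. both blades are folded flat (value of joint each of blade_a, blade_b below 0.1 rad), for 0.2 s.
At the end, for the whole second after the job is handed in: the gauge rests upright and still on the case's floor under the hood, within 3 mm of touching the end wall, its length along the case within 0.1 rad, within 6 mm of the middle, with both blades folded to less than 0.1 rad (all of step 1 and x of gauge in the frame of case_home between -0.003 and 0.003 m and y of gauge in the frame of case_home between -0.006 and 0.006 m and z of gauge in the frame of case_home between -0.003 and 0.003 m and angle between gauge's own z axis and vertical below 0.06 rad and angle between the x axis of gauge and the x axis of case, either way round below 0.1 rad and linear speed of gauge below 0.01 m/s).
It fails at once if the gauge is pressed on the case with more than 70 N (contact force between gauge and case above 70 N).
It fails at once if a bystander (tally counter, length gauge, standing bolt) is moved more than 2 cm (distance of any of tally_counter, length_gauge, bolt_set_5, bolt_set_6 from where it was at the start of the episode above 0.02 m).
It also fails if it takes over 72 s, if anything falls off the work surface, if the arm or the gripper's body presses on something with over 40 N, if the wrist force passes 120 N, or if a joint passes its speed limit or range.

## Working session

There is one attempt and no reset: what is moved stays moved. The work goes in short steps, each a Python script; the robot and the scene stay as the last script left them, time stands still between calls to the robot, and variables do not carry over. Pictures are saved under pics/ and viewed, at most 10 in all, crops included, and the job is handed in when it is done.

```bash
mkdir -p pics
cat > h.py <<'E'
import numpy as np, cv2
from station import r
def snap(n):
    s=r.snapshot(n); s["R"]=np.array(s["R"]); s["t"]=np.array(s["t"]).ravel()
    s["K"]=np.array([[s["fx"],0,s["cx"]],[0,s["fy"],s["cy"]],[0,0,1.]]); s["d"]=np.array(s["dist_coeffs"],float); return s
def save(s,f): cv2.imwrite("pics/"+f,cv2.cvtColor(np.asarray(s["frame"]),cv2.COLOR_RGB2BGR))
def plane(s,px,z):
    p=cv2.undistortPoints(np.array(px,float).reshape(-1,1,2),s["K"],s["d"]).reshape(-1,2)
    d=np.c_[p,np.ones(len(p))]@s["R"]; c=-s["R"].T@s["t"]
    return c+d*((z-c[2])/d[:,2])[:,None]
def proj(s,X):
    return cv2.projectPoints(np.array(X,float).reshape(-1,3),cv2.Rodrigues(s["R"])[0],s["t"],s["K"],s["d"])[0].reshape(-1,2)
E
python3 - <<'E'
from h import *
for n in("top","side","wrist"):
    s=snap(n); save(s,n+"0.png"); print(n,-s["R"].T@s["t"],s["R"][2],s["fx"])
print(r.sense())
E
```

```text
top [0.15780811 0.07689113 1.50148215] [ 0.19896674 -0.00569892 -0.97998967] 451.18266267707264
side [-0.07736484  1.04836008  1.08962131] [ 0.3581543  -0.64578165 -0.6743082 ] 584.5657682924518
wrist [ 0.28295414 -0.53450298  0.38425321] [-0.2588233  -0.09736672 -0.9610048 ] 427.62117459647413
{'clock': 0.15, 'joints': array([-7.26315907e+01,  5.25521680e+00,  7.05650154e+01, -1.46551394e-04,
        1.04266961e+02, -3.24788142e+00]), 'joint_vel': array([ 0.06227869, -0.21070697, -0.26087603, -0.08809824, -0.01374299,
        0.07813685]), 'joint_torque': array([ 3.12739787e-03, -4.47044921e+01, -4.06906128e+01,  7.00665289e-02,
        2.74202402e-02, -9.66273137e-05]), 'tcp_pos': array([ 0.21128748, -0.56162831,  0.40375534]), 'orientation': array([-1.79912938e+02, -4.79816848e-03,  2.06162511e+01]), 'contact_force': array([-0.30524842, -0.02110306,  0.09323256]), 'torque': array([-0.01291289, -0.00376262,  0.05001875]), 'gripper_force': 0.0, 'opening': 0.08766225385039873}
```

View pics/top0.png

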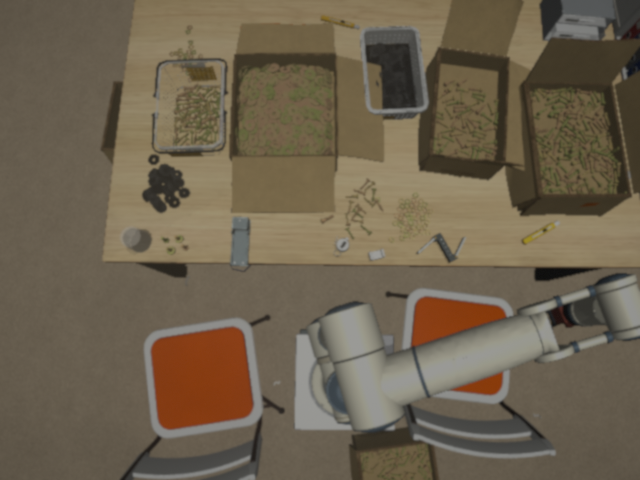

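View pics/side0.png

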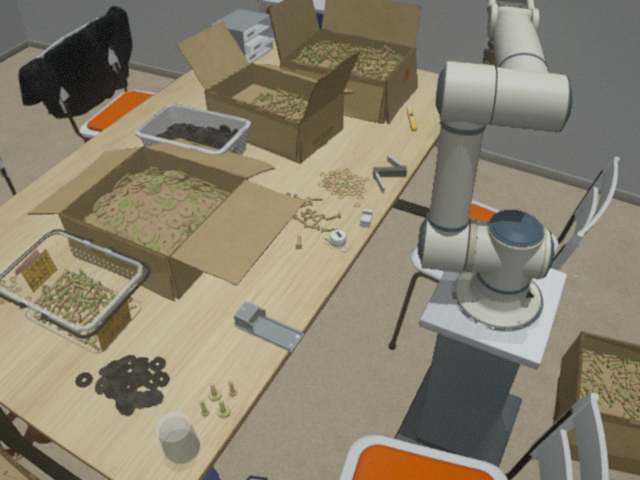

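The top view shows the gauge near px (446,247), with blades reaching to about (418,253) and (463,238). The case is near (240,243) with its hood at the far (+x) end. The side view agrees. Next I'll take rough positions and get a wrist close-up.

Run:
```python
from h import *
s=snap("top")
print(plane(s,[(446,247),(418,253),(463,238),(438,236),(452,260),(240,219),(240,268),(342,245),(376,255),(463,265)],0.02).round(3))
g=plane(s,[(446,247)],0.02)[0]
f=np.asarray(s["frame"])
a=cv2.resize(f[215:275,400:480],(800,600),interpolation=2)
for q in ([180,0,0],[180,0,180],[180,0,20]):
  for x in (-.09,-.05): 
    print(q,x,r.inverse_kinematics([g[0]+x,g[1],.42],q))
w=snap("wrist"); print(proj(w,g))
```

```text
[[ 0.442 -0.339  0.02 ]
 [ 0.42  -0.243  0.02 ]
 [ 0.474 -0.399  0.02 ]
 [ 0.48  -0.313  0.02 ]
 [ 0.398 -0.358  0.02 ]
 [ 0.529  0.357  0.02 ]
 [ 0.362  0.349  0.02 ]
 [ 0.444  0.011  0.02 ]
 [ 0.412 -0.102  0.02 ]
 [ 0.381 -0.394  0.02 ]]
[180, 0, 0] -0.09 [-4.79156335e+01 -1.16791700e+01  8.52254507e+01 -2.54444375e-14
  1.06453719e+02  4.20843665e+01]
[180, 0, 0] -0.05 [-4.46193464e+01 -7.14495029e+00  8.11815322e+01 -2.54444375e-14
  1.05963418e+02  4.53806536e+01]
[180, 0, 180] -0.09 [ -47.91563346  -11.67917004   85.2254507     0.          106.45371934
 -137.91563346]
[180, 0, 180] -0.05 [ -44.61934643   -7.14495029   81.18153224    0.          105.96341805
 -134.61934643]
[180, 0, 20] -0.09 [-4.79156335e+01 -1.16791700e+01  8.52254507e+01 -2.54444375e-14
  1.06453719e+02  2.20843665e+01]
[180, 0, 20] -0.05 [-4.46193464e+01 -7.14495029e+00  8.11815322e+01 -2.54444375e-14
  1.05963418e+02  2.53806536e+01]
[[ 148.22424683 -157.57123182]]
```

View pics/wrist0.png

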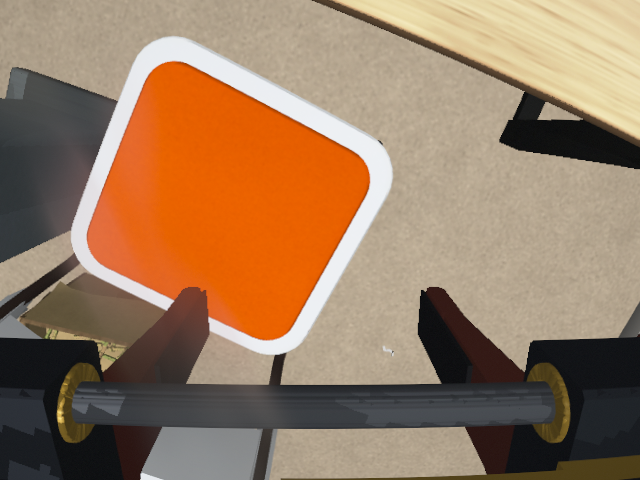

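Run:
```python
from h import *
r.reach([.36,-.335,.38],[180,0,0])
s=snap("wrist"); save(s,"w1.png"); print(r.sense()["clock"],r.sense()["tcp_pos"])
np.save("w1.npy",s,allow_pickle=True)
```

```text
1.3583 [ 0.35967225 -0.33580262  0.3801382 ]
```

View pics/w1.png

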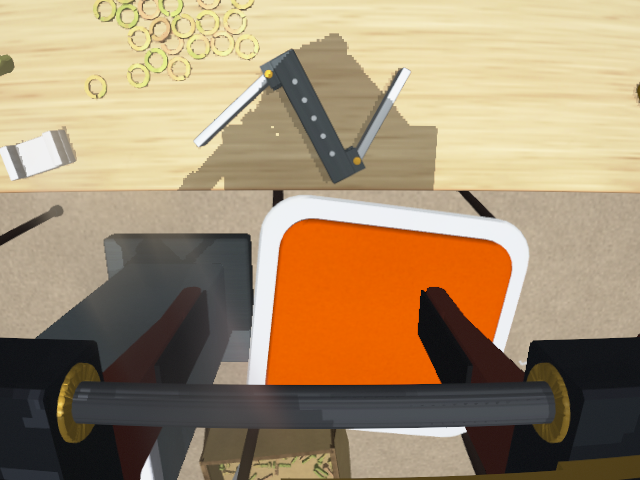

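Wrist view: bar axis dots run from (295,81) to (332,153), and the pivots are the orange screws at (269,73) for a and (357,161) for b. The blade tips are near (200,143) for a and (405,70) for b.

```bash
cat >> h.py <<'E'
def blob(m,k=1):
    n,l,st,c=cv2.connectedComponentsWithStats(m.astype(np.uint8)); o=np.argsort(-st[1:,4])[:k]+1
    return [(c[i],st[i,4]) for i in o]
def gauge(s,roi):
    """pivot screws (orange) + blade tops (bright grey), roi=(r0,r1,c0,c1)"""
    f=np.asarray(s["frame"]); r0,r1,c0,c1=roi; h=cv2.cvtColor(f[r0:r1,c0:c1],cv2.COLOR_RGB2HSV).astype(int)
    m=(h[...,1]>170)&(h[...,2]>120)&(h[...,0]>12)&(h[...,0]<30)
    b=blob(m,2); px=np.array([x[0] for x in b])+[c0,r0]; print("screws",px.round(1),[x[1] for x in b])
    P=plane(s,px,.0235); P=P[np.argsort(-P[:,0])]; v=P[0]-P[1]
    th=np.arctan2(v[1],v[0])-np.arctan2(29,88); return P,np.hypot(*v[:2]),th,P.mean(0)
E
python3 - <<'E'
from h import *
s=np.load("w1.npy",allow_pickle=True).item()
P,L,th,c=gauge(s,(40,190,180,420)); print(P,L,np.degrees(th),c)
T=plane(s,[(200,143),(405,70)],.0225); print(T)
D=plane(s,[(295,81),(332,153)],.026);v=D[0]-D[1];print("dots",D,np.degrees(np.arctan2(v[1],v[0])))
for p,t,k in((P[0],T[0],0),(P[1],T[1],1)):
    d=t-p; w=np.arctan2(d[1],d[0])-th; print("len",np.hypot(*d[:2]),"q",np.degrees((np.pi-w) if k==0 else -w)%360)
t=snap("top"); print(proj(t,[list(c[:2])+[.026]]))
# case corners from the top view: grey mask
f=np.asarray(t["frame"])[210:280,220:262]; h=cv2.cvtColor(f,cv2.COLOR_RGB2HSV)
print(h[20:60:10,10:32:5].tolist())
E
```

```text
screws [[356.5 160.5]
 [269.4  74.8]] [np.int32(32), np.int32(22)]
[[ 0.47159807 -0.30317505  0.0235    ]
 [ 0.40784906 -0.3697086   0.0235    ]] 0.09214471544662844 27.985002036506437 [ 0.43972356 -0.33644182  0.0235    ]
[[ 0.42166745 -0.24779344  0.0225    ]
 [ 0.47558936 -0.4048166   0.0225    ]]
dots [[ 0.46679925 -0.32238935  0.026     ]
 [ 0.41374753 -0.35040342  0.026     ]] 27.83638501850729
len 0.07456667579352474 q 75.9480094297252
len 0.07629757836904413 q 55.38151240954821
[[445.72008117 247.34597445]]
[[[20, 70, 146], [60, 9, 85], [75, 11, 96], [68, 11, 95], [20, 61, 126]], [[19, 71, 150], [80, 13, 114], [81, 16, 114], [80, 13, 114], [20, 72, 145]], [[21, 61, 142], [84, 11, 112], [80, 13, 114], [80, 14, 111], [20, 78, 147]], [[23, 42, 121], [80, 13, 117], [81, 16, 115], [80, 13, 115], [20, 82, 150]]]
```

```bash
cat > fold.py <<'E'
from h import *
c=np.array([.4397,-.3364]); th=np.radians(27.9); Rg=np.array([[np.cos(th),-np.sin(th)],[np.sin(th),np.cos(th)]])
yaw=np.degrees(th)
def pos(sign,q,z,rad=.05):
    q=np.radians(q); u=np.array([-np.cos(q),np.sin(q)]); n=np.array([np.sin(q),np.cos(q)])
    s=.0035+.010*abs(n[0])+.0135*abs(n[1])
    return [*(c+Rg@(sign*(np.array([.044,.0145])+rad*u+s*n))),z]
r.grab(10); print("closed",r.sense()["opening"])
for sign,q0,extra in((1,76,14),(-1,55,14)):
    r.reach(pos(sign,q0+extra,.26),[180,0,yaw])
    r.servo_line(pos(sign,q0+extra,.191),speed=.12)
    for q in np.linspace(q0,7,7):
        r.servo_line(pos(sign,q,.191),speed=.06); f=r.sense()["contact_force"]
        print(round(q),f.round(1),end=" ")
    # back off sideways then up
    p=np.array(pos(sign,12,.191)); r.servo_line(p,speed=.1); p[2]=.26; r.servo_line(p,speed=.2)
r.reach([.36,-.335,.38],[180,0,0]); r.let_go()
s=snap("wrist"); save(s,"w2.png"); np.save("w2.npy",s,allow_pickle=True); print(r.sense()["clock"])
E
python3 fold.py
```

```text
closed 0.0007131745986947554
76 [-0.2 -0.6  0.6] 64 [-0.7  0.6 -0.6] 53 [-0.3 -0.7 -0.1] 42 [-1.2 -0.   0. ] 30 [ 0.6 -0.  -0.2] 18 [ 1.  -0.5  0.3] 7 [ 0.4 -0.2 -0.4] 55 [ 0.3 -0.1 -0.1] 47 [-0.2  0.5  0.2] 39 [-0.4  0.2 -0. ] 31 [ 0.3  0.2 -0.4] 23 [ 0.  -1.2 -0.7] 15 [-0.2 -0.5  0. ] 7 [ 0.1 -0.1 -0.4] 13.3667
```

View pics/w2.png

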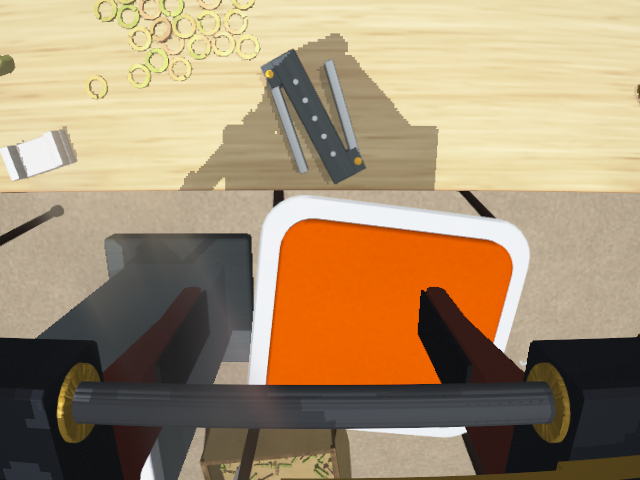

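Run:
```python
from h import *
s=np.load("w2.npy",allow_pickle=True).item()
P,L,th,c=gauge(s,(40,190,180,420)); print(P,L,np.degrees(th),c)
```

```text
screws [[269.5  73.9]
 [357.4 160.6]] [np.int32(36), np.int32(33)]
[[ 0.47241194 -0.30261928  0.0235    ]
 [ 0.40798671 -0.3696886   0.0235    ]] 0.09299948257477954 27.91254776485249 [ 0.44019933 -0.33615394  0.0235    ]
```

The blades are now about 10° from folded and the gauge hasn't moved. The screws are at (269.5,74) and (357,161). I'll grasp at gauge x=+20 mm, which closes both blades, then look at the case.

```bash
cat > grasp.py <<'E'
from h import *
c=np.array([.4402,-.3362]); yaw=27.9; t=np.radians(yaw); g=c+.020*np.array([np.cos(t),np.sin(t)])
r.reach([*g,.27],[180,0,yaw]); r.servo_line([*g,.192],speed=.12)
r.grab(10); r.wait(.2); r.grab(30); r.wait(.2); s=r.sense(); print(s["opening"],s["gripper_force"])
r.servo_line([*g,.36],speed=.2); print(r.sense()["opening"],r.sense()["contact_force"])
r.reach([.40,-.05,.42],[180,0,15])
r.reach([.33,.35,.40],[180,0,0]); r.wait(.2)
s=snap("wrist"); save(s,"w3.png"); np.save("w3.npy",s,allow_pickle=True); print(r.sense()["clock"],r.sense()["opening"])
E
python3 grasp.py
```

```text
0.034181174984773605 29.98304843902588
0.034127269938065155 [-0.40774057  0.1984895  -5.01794536]
20.1417 0.0341865477806345
```

View pics/w3.png

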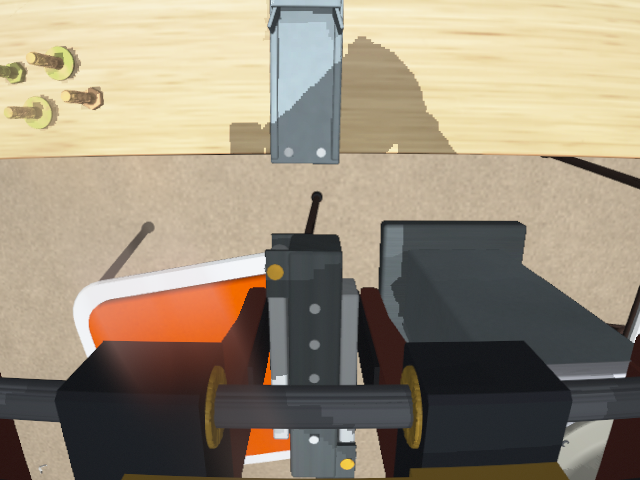

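The gauge is held straight. The case's tray edges run from (271,163) and (339,163) at the open end to about (270,8) and (343,8) at the hood mouth. I'll fit lines to these edges by saturation mask.

```bash
cat > case.py <<'E'
from h import *
s=np.load("w3.npy",allow_pickle=True).item()
h=cv2.cvtColor(np.asarray(s["frame"]),cv2.COLOR_RGB2HSV)
L=[];R=[]
for v in range(45,140,3):
    m=np.where((h[v,250:365,1]<75))[0]+250
    L.append((m.min()-.5,v)); R.append((m.max()+.5,v))
print(L[::8],R[::8])
out=[]
for E in(L,R):
    for z in(0.010,0.0):
        X=plane(s,E,z); k=np.polyfit(X[:,0],X[:,1],1); k=np.polyfit(*X[np.abs(np.polyval(k,X[:,0])-X[:,1])<.002][:,:2].T,1)
        print(z,np.degrees(np.arctan(k[0])),np.polyval(k,[.38,.44,.50]))
f=h[150:172,280:330,2].mean(1); print(f.round(), plane(s,[(305,155),(305,163)],.004),plane(s,[(305,160),(305,163)],.0))
t=snap("top"); H=cv2.cvtColor(np.asarray(t["frame"]),cv2.COLOR_RGB2HSV)[205:275,225:256]
m=(H[...,1]<35); print(len(m)); 
n,l,st,c=cv2.connectedComponentsWithStats(m.astype(np.uint8)); i=1+np.argmax(st[1:,4]); print(st[i],c[i])
pt=np.argwhere(l==i)[:,::-1]+[225,205]; rc=cv2.minAreaRect(pt.astype(np.float32)); b=cv2.boxPoints(rc); print(b, plane(t,b,.0).round(4),plane(t,b,.035).round(4))
E
python3 case.py
```

```text
[(np.float64(249.5), 45), (np.float64(249.5), 69), (np.float64(249.5), 93), (np.float64(249.5), 117)] [(np.float64(364.5), 45), (np.float64(364.5), 69), (np.float64(346.5), 93), (np.float64(358.5), 117)]
0.01 7.719576507597124 [0.39190223 0.40003542 0.40816862]
0.0 7.719576507597109 [0.39314221 0.40127541 0.4094086 ]
0.01 -15.924162307789823 [0.33032068 0.31320187 0.29608306]
0.0 -15.924162307789743 [0.3295916  0.31247279 0.29535398]
[158. 161. 161. 161. 159. 155. 147. 139. 135. 136. 136. 136. 128. 137.
 180. 196. 195. 194. 194. 194. 195. 197.] [[0.38011678 0.35608806 0.004     ]
 [0.37322228 0.35613151 0.004     ]] [[0.37548158 0.35618422 0.        ]
 [0.37286201 0.35620079 0.        ]]
70
[   0   12   31   58 1200] [13.82       43.28833333]
[[225. 274.]
 [225. 217.]
 [255. 217.]
 [255. 274.]] [[0.3439 0.4021 0.    ]
 [0.5408 0.413  0.    ]
 [0.5421 0.3096 0.    ]
 [0.3454 0.3012 0.    ]] [[0.3395 0.3945 0.035 ]
 [0.5318 0.4052 0.035 ]
 [0.5331 0.3042 0.035 ]
 [0.341  0.296  0.035 ]]
```

```bash
cat > case.py <<'E'
from h import *
s=np.load("w3.npy",allow_pickle=True).item()
F=np.asarray(s["frame"]).astype(int); M=F[...,2]>=F[...,0]
L=[];R=[]
for v in range(45,146,3):
    m=np.where(M[v,255:360])[0]+255
    L.append((m.min()-.5,v)); R.append((m.max()+.5,v))
print([(a[0],b[0]) for a,b in zip(L,R)][::4])
for E in(L,R):
    X=plane(s,E,.010); k=np.polyfit(X[:,0],X[:,1],1); k=np.polyfit(*X[np.abs(np.polyval(k,X[:,0])-X[:,1])<.002][:,:2].T,1)
    print(np.degrees(np.arctan(k[0])),np.polyval(k,[.38,.44,.50]))
t=snap("top"); f=np.asarray(t["frame"])[200:285,215:270].astype(int); m=(f[...,2]>=f[...,0])
n,l,st,c=cv2.connectedComponentsWithStats(m.astype(np.uint8)); i=1+np.argmax(st[1:,4]); print(st[i])
pt=np.argwhere(l==i)[:,::-1]+[215,200]; b=cv2.boxPoints(cv2.minAreaRect(pt.astype(np.float32))); print(b.round(1), plane(t,b,.0).round(4),plane(t,b,.037).round(4))
E
python3 case.py
```

```text
[(np.float64(269.5), np.float64(341.5)), (np.float64(270.5), np.float64(341.5)), (np.float64(269.5), np.float64(341.5)), (np.float64(270.5), np.float64(340.5)), (np.float64(270.5), np.float64(340.5)), (np.float64(270.5), np.float64(339.5)), (np.float64(270.5), np.float64(339.5)), (np.float64(270.5), np.float64(339.5)), (np.float64(270.5), np.float64(338.5))]
-0.8954763229422577 [0.38527776 0.38433994 0.38340213]
-1.2301690330923518 [0.32756981 0.32628138 0.32499295]
[  7  18  26  36 533]
[[222. 218.]
 [247. 218.]
 [247. 253.]
 [222. 253.]] [[0.5371 0.4232 0.    ]
 [0.5382 0.337  0.    ]
 [0.4163 0.3313 0.    ]
 [0.4151 0.4162 0.    ]] [[0.5278 0.4147 0.037 ]
 [0.5288 0.3306 0.037 ]
 [0.4099 0.325  0.037 ]
 [0.4088 0.4078 0.037 ]]
```

```bash
cat > place.py <<'E'
from h import *
a=np.radians(-1.06); ax=np.array([np.cos(a),np.sin(a)]); home=np.array([.475,.3547]); yaw=178.94
P=lambda d,z:[*(home+(d-.020)*ax),z]     # d: gauge x relative to home
r.reach(P(-.05,.37),[180,0,yaw]); r.servo_line(P(-.05,.215),speed=.15); r.servo_line(P(-.05,.199),speed=.04); r.wait(.2)
f0=r.sense()["contact_force"]; print(f0,r.sense()["tcp_pos"],r.sense()["orientation"])
z=.199
while z>.194:
    z-=.0005; r.servo_line(P(-.05,z),speed=.02); f=r.sense()["contact_force"]
    if f[2]-f0[2]>3: break
print("z",z,f-f0); r.grab(15); r.wait(.1); z+=.0003
for d in(-.035,-.028,-.021,-.014,-.007):
    r.servo_line(P(d,z),speed=.04); f=r.sense()["contact_force"]; print(d,(f-f0).round(1))
    if np.linalg.norm((f-f0)[:2])>15: raise SystemExit("stop")
while d<.008:
    d+=.001; r.servo_line(P(d,z),speed=.02); f=r.sense()["contact_force"]-f0; print(round(d,3),f.round(1),end=" ")
    if f[0]<-6: break
s=r.sense(); print(s["clock"],s["tcp_pos"],P(d,z))
E
python3 place.py
```

```text
[-0.59378517  0.03026713 -4.50374413] [0.40511262 0.35606327 0.19930931] [1.79979909e+02 2.44064804e-02 1.78938916e+02]
z 0.195 [-3.67745545 -2.55014302  9.62883512]
-0.035 [-2.8  0.8  9.2]
-0.028 [-3.7  0.6  9.7]
-0.021 [-4.5 -0.   9.5]
-0.014 [-4.7  0.1  9.5]
-0.007 [-4.7  0.7  9.7]
-0.006 [-6.5  0.2 10.6] 29.2667 [0.44849738 0.35553132 0.19584233] [np.float64(0.449004449358819), np.float64(0.35518098530309705), 0.1953]
```

```bash
cat > push.py <<'E'
from h import *
a=np.radians(-1.06); ax=np.array([np.cos(a),np.sin(a)]); home=np.array([.475,.3547])
P=lambda d,z:[*(home+(d-.020)*ax),z]
d=-.006; z=.1956; f0=np.array([-.6,0,-4.5])
while d<.010:
    d+=.001; r.servo_line(P(d,z),speed=.02); r.wait(.05); f=r.sense()["contact_force"]-f0; print(round(d,3),f.round(1),r.sense()["tcp_pos"].round(4))
    if f[0]<-13: break
s=snap("side"); save(s,"s4.png"); cv2.imwrite("pics/s4c.png",cv2.resize(cv2.cvtColor(np.asarray(s["frame"])[270:380,200:340],cv2.COLOR_RGB2BGR),(760,597),interpolation=2))
print(r.sense()["clock"])
E
python3 push.py
```

```text
-0.005 [-5.2 -0.3  9.1] [0.4495 0.3555 0.1958]
-0.004 [-5.2  0.8  9.3] [0.4504 0.3555 0.1959]
-0.003 [-6.2  1.1 10.8] [0.4514 0.3555 0.1959]
-0.002 [-6.3 -0.1  9.6] [0.4524 0.3554 0.1959]
-0.001 [-6.8  0.9  9.7] [0.4534 0.3554 0.1959]
0.0 [-10.1  -0.2  11.3] [0.4539 0.3555 0.1958]
0.001 [-12.8  -0.1  13.5] [0.4544 0.3555 0.1958]
0.002 [-15.7  -0.7  14.9] [0.4549 0.3555 0.1957]
31.7167
```

View pics/s4c.png

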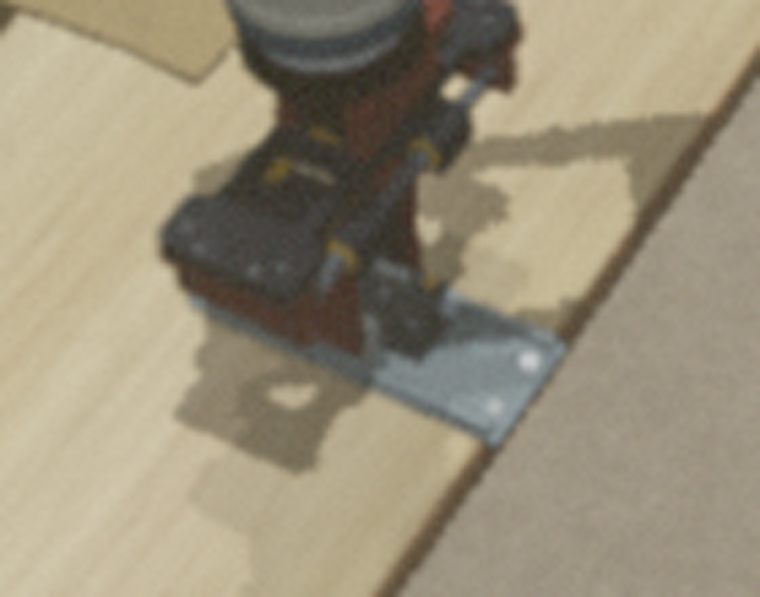

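The gauge sits in the tray with its tail around (400,320), and the force began rising at the predicted wall position. I'll release it and check.

```bash
cat > rel.py <<'E'
from h import *
r.let_go(); r.wait(.2); p=r.sense()["tcp_pos"]; r.servo_line([p[0],p[1],.30],speed=.15)
r.servo_line([.40,.35,.38],speed=.2)
r.reach([.33,.35,.38],[180,0,0]); r.wait(.2)
s=snap("wrist"); save(s,"w5.png"); np.save("w5.npy",s,allow_pickle=True); print(r.sense()["clock"])
E
python3 rel.py
```

```text
37.3083
```

View pics/w5.png

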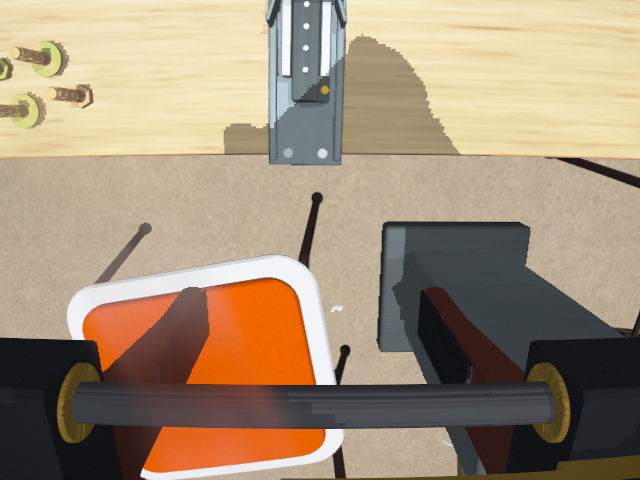

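Both blades look folded and the tail end is near row 102. The screw is at (325,90) and the open end at row 164. Now the numbers.

Run:
```python
from h import *
s=np.load("w5.npy",allow_pickle=True).item()
f=np.asarray(s["frame"]); h=cv2.cvtColor(f[70:110,310:340],cv2.COLOR_RGB2HSV).astype(int)
b=blob((h[...,1]>170)&(h[...,2]>120)&(h[...,0]>12)&(h[...,0]<30))[0]; px=b[0]+[310,70]; S=plane(s,[px],.0275)[0]
o=plane(s,[(305,164),(305,163)],0.); print(px,S,o)
print("gauge centre x est",S[0]+.044,"tail->open end mm",(S[0]-o[:,0])*1e3,"expected 58")
D=plane(s,[(306,10),(306,32),(306,51),(304.8,69.5)],.030);print(D)
m=f[20:70,270:345].astype(int).sum(2); print(m[30,::2])
```

```text
[324.17073171  89.58536585] [0.43071641 0.3416704  0.0275    ] [[0.3731383  0.35660633 0.        ]
 [0.373967   0.35660251 0.        ]]
gauge centre x est 0.47471640557532996 tail->open end mm [57.57810913 56.74940488] expected 58
[[0.48564464 0.35494926 0.03      ]
 [0.47065836 0.35499207 0.03      ]
 [0.45757886 0.35503199 0.03      ]
 [0.44469998 0.35594939 0.03      ]]
[530 577 570 344 461 528 705 747 747 747 436 243 371 362 375 382 397 495
 732 292 373 377 380 379 317 248 722 747 747 748 457 600 604 395 570 579
 567 410]
```

```bash
python3 -c "
from station import r
print(r.hand_in())"
```

```text
the job is handed in; nothing more can be done
None
```

I folded both blades, slid the gauge under the hood to the end wall and handed the job in at about 37 s; the last camera check put it within about 1 mm of the wall, but the hand-in returned no verdict.

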